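# Slide the blue tea tins home on the sloped rack

### The job

The tea is chosen, so put the other two away: slide the two cobalt blue tins down their lanes of the sloped wooden rack until each one rests against the stop at the low end. Slide them, do not lift them off the rack, and leave the brass tin standing where it is at the upper end.

Things in the scene. Friction and masses are not known exactly. Their poses are not given: they have to be found in the camera images.
- blue_tin_a_center (a point): Cobalt blue tea tin, steel band and knob: 70 mm down the slope (its x), 60 wide (y), 56 tall (z, square to the rack's floor) plus a 10 mm knob; loose, about 0.2 kg. Point: centre of the box, 28 mm off the floor. Starts high in one of the three lanes (varies), lower face 105 mm short of the stop, 60 mm of bare floor uphill of it; friction holds it wherever it is left.
- blue_tin_b_center (a point): Second cobalt blue tea tin, the same in size, weight and start, in another lane.
- brass_tin_center (a point): Brass tea tin of the same size and start, in the remaining lane; to be left alone. Point: the centre of the box.
- rack: Sloped wooden rack fixed to the table; origin on the table under its middle, z up, x level, pointing to the low end (away from the robot, give or take the yaw), y across. Floor falls towards +x by 13 degrees (0.227 rad), from z = 75 mm at the open upper edge, x = -124 mm. Three lanes 70 mm wide, centred at y = -76, 0, 76 mm, between strips 6 mm thick and 22 high.
- stop_foot (a point): Where the rack's floor meets the stop, mid-width: 105 mm along x and 22 mm up from the rack's origin. The stop is a board 30 mm high, square to the floor, across all lanes. A tin is home when its lower face rests on the stop: its centre then lies 28 mm short of this point along the rack's x, and 35 mm above it.
Mind the look-alikes: they are no part of the job. Leave any black or pink look-alike of the part that bears blue_tin_b_center alone.

How it is judged:
At the end, for the whole second after the job is handed in: Both blue tins lie flat in lanes of the rack, within about 12 mm of resting against the stop, and the brass tin is within 15 mm of where it started (x of blue_tin_a_center in the frame of rack between 0.0655 and 0.088 m and z of blue_tin_a_center in the frame of rack between 0.045 and 0.07 m and y of blue_tin_a_center in the frame of rack between -0.09 and 0.09 m and angle between each of blue_tin_a_center, blue_tin_b_center's own z axis and vertical below 0.4 rad and x of blue_tin_b_center in the frame of rack between 0.0655 and 0.088 m and z of blue_tin_b_center in the frame of rack between 0.045 and 0.07 m and y of blue_tin_b_center in the frame of rack between -0.09 and 0.09 m and distance of brass_tin_center from where it was at the start of the episode below 0.015 m); the robot touches nothing.
It fails at once if the first blue tin is lifted off the rack (more than 20 mm above where it started) (z of blue_tin_a_center in the frame of rack above 0.101 m).
It fails at once if the second blue tin is lifted off the rack (more than 20 mm above where it started) (z of blue_tin_b_center in the frame of rack above 0.101 m).
It fails at once if the brass tin is moved more than 15 mm (distance of brass_tin_center from where it was at the start of the episode above 0.015 m).
It also fails if it takes over 42 s, if anything falls off the work surface, if the arm or the gripper's body presses on something with over 40 N, if the wrist force passes 120 N, or if a joint passes its speed limit or range.

### The arm

A 7-joint arm with a two-finger parallel gripper is mounted at the origin on the work surface. World frame = base frame: x ahead of the robot, y to its left, z up, the work surface at z = 0. Lengths are in m, angles in rad, forces in N, time in s.
With the tool pointing down it reaches from about 0.425 to 0.925 m from the base axis. Payload 6.8 kg.
Tool frame: the origin (TCP) lies on the front face of the gripper's body, between the roots of the fingers; the fingertips stand 73 mm ahead of it and the grasp point (between the pads) lies 54 mm ahead of it (env.nose_length is the distance from the TCP to the fingertips, in m); z points along the fingers, y is the line along which they close (so a half turn about z gives the same grasp; the last joint's range is limited). The gripper opens to 85 mm and grips with 20 to 120 N. Pads are 22 mm wide; open, the fingers measure 114 mm over their backs; the gripper's body (76 mm by 85 mm) begins 54 mm behind the grasp point. The pads swing forward as they close: fully open they stand 13 mm farther back than shut.
Start: joints at [-1.405, 0.477, 0.022, 1.555, -0.011, 1.109, -0.083], TCP at [0.183, 0.65, 0.304] pointing down, gripper open.
Joint ranges: [-2.96, 2.96], [-0.34, 2.1], [-1.41, 1.46], [0.24, 2.44], [-1.37, 4.51], [0.17, 1.92], [-2.96, 2.96]. Speed limits (rad/s): [2.39, 2.39, 3.14, 3.14, 3.14, 3.14, 3.14].

### API

Orientations are given as a unit quaternion [w, x, y, z].
In Python, from cell import env, kin, camera, calibration, job gives the robot as it stands. The module is installed in compiled form; this text tells all that it offers. Calls block until the motion is done:
- env.reach(position, orientation): joint-space move of the TCP to a pose.
- env.movel(position, velocity=0.15, rot=None, stop_force=None): straight line of the TCP; rot=None keeps the orientation; velocity is the mean speed in m/s. With stop_force (N) it stops when the force on the tool has changed by that much, and returns True; else False.
- env.goto_joints(angles): joint-space move.
- env.grip(opening, f_grip=None): finger opening in m; f_grip is the grip in N (None keeps the last); returns when the fingers have stopped.
- env.dwell(seconds).
- kin.inverse_kinematics(position, orientation): joint angles nearest the present ones, or None.
- env.get_state(): the state.
- camera(name): name is "side" or "top"; returns (picture, depth): 400x640x3 uint8, blue, green, red; 400x640 float32, m along the optical axis (not along the pixel's ray), 0 where there is no reading.
- calibration(name): a dict with "fx", "fy", "cx", "cy" (pixels), "k1" (the pictures are not rectified: a ray, as slopes to the right and down, at radius r is drawn at 1 + k1 r^2 times it, then the intrinsics apply), "rvec" (rotation vector, rad) and "tvec" (3), from world to camera coordinates, as OpenCV has them. Camera axes: x right, y down, z forward; pixel columns grow to the right and rows downward; lengths in m; the calibration is good to about 2 mm. A picture is of the moment at which its call begins. calibration takes no time and is no camera call.
A pose or a line that the arm cannot do raises env.PlanningError and nothing moves.
- job.job_done(): hands the job in; it is judged then, once.
The state is a dict: "time": time; "qpos": joint angles; "joint_velocities": joint speeds; "joint_torque": joint torques, N m; "tcp_pos": TCP position; "orientation": TCP orientation; "force": force on the tool from outside, world axes, zero at the start; "torque": the same for the moment, N m; "opening": finger opening in m; "gripper_force": force on a finger pad.
Only numpy, scipy, OpenCV 4.12 (cv2) and the standard library are available. Lean on these libraries where they do the work, as an engineer would, in place of code of your own. Each camera call takes 0.05 s, during which the arm holds its last target. There are 200 camera calls.

## Working session

There is one attempt and no reset: what is moved stays moved. The work goes in short steps, each a Python script; the robot and the scene stay as the last script left them, time stands still between calls to the robot, and variables do not carry over. Pictures are saved under pics/ and viewed, at most 10 in all, crops included, and the job is handed in when it is done.

```bash
mkdir -p pics
python3 - <<'E'
from cell import env,camera,calibration
import cv2,numpy as np
for n in("top","side"):
    p,d=camera(n); cv2.imwrite(f"pics/{n}0.png",p); np.savez(f"{n}0.npz",p=p,d=d); print(n,calibration(n))
print(env.get_state()['time'])
E
```

```text
top {'fx': 415.97964253529295, 'fy': 415.97964253529295, 'cx': 316.0191696490111, 'cy': 195.0499811301034, 'k1': -0.006655445053355382, 'rvec': array([ 2.1732081 , -2.15011933,  0.08572807]), 'tvec': array([-0.00477244,  0.52206933,  0.84110584])}
side {'fx': 395.80839467484145, 'fy': 395.80839467484145, 'cx': 324.37565585334943, 'cy': 201.07330741983407, 'k1': -0.06828502155122196, 'rvec': array([ 0.05550123, -2.8772444 ,  1.18317827]), 'tvec': array([0.50813228, 0.09723227, 0.67726913])}
0.1
```

View pics/top0.png

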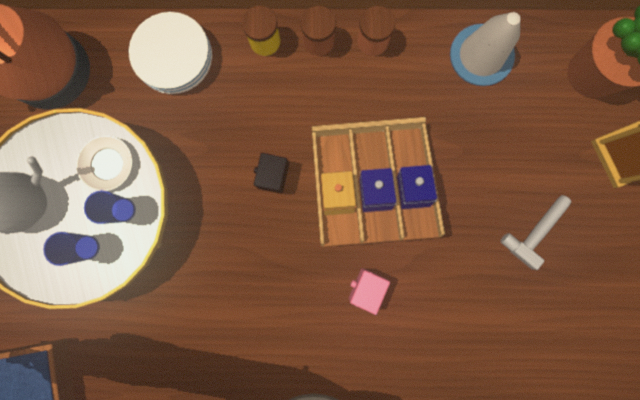

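View pics/side0.png

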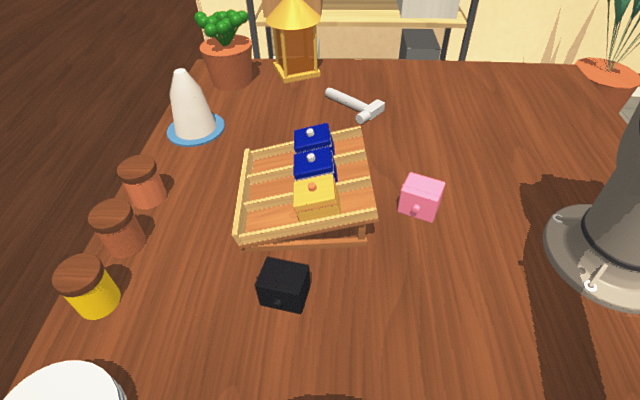

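The top view (up in the picture is world +x) shows the rack around (378,182) with its stop at the top edge.

- **Brass tin:** (338,190), left lane.
- **Blue tins:** (378,188) in the middle lane and (417,185) in the right lane.
- **Could be mistaken for the tins:** blue cups at (110,208) and (72,248), the black block at (270,172) and the pink block at (370,292). All of these are off the rack.

I choose the two on the rack and check them in one close crop.

```bash
cat > h.py <<'E'
import numpy as np,cv2
from cell import calibration
def ray(n,uv):
    c=calibration(n);R=cv2.Rodrigues(c['rvec'])[0]
    K=np.array([[c['fx'],0,c['cx']],[0,c['fy'],c['cy']],[0,0,1]])
    q=cv2.undistortPoints(np.array(uv,float).reshape(-1,1,2),K,np.array([c['k1'],0,0,0.])).reshape(-1,2)
    return -R.T@c['tvec'], np.c_[q,np.ones(len(q))]@R   # origin, world dirs per unit depth
def onz(n,uv,z):
    o,d=ray(n,uv); return o+d*((np.atleast_1d(z)-o[2])/d[:,2])[:,None]
E
python3 - <<'E'
from h import *
from cell import env
print(env.nose_length)
D=np.load('top0.npz');p,d=D['p'],D['d']
cv2.imwrite('pics/crop.png',cv2.resize(p[110:255,300:455],None,fx=4,fy=4,interpolation=cv2.INTER_CUBIC))
h=cv2.cvtColor(p,cv2.COLOR_BGR2HSV)
for nm,m in(('blue',cv2.inRange(h,(110,120,60),(130,255,255))),('brass',cv2.inRange(h,(18,150,170),(28,255,255)))):
    n,l,s,c=cv2.connectedComponentsWithStats(m)
    for i in range(1,n):
        if s[i,4]>300:
            v,u=np.where(l==i);o,r=ray('top',np.c_[u,v]);P=o+r*d[v,u][:,None]
            T=P[P[:,2]>np.median(P[:,2])-.015]
            print(nm,c[i],s[i],'median',np.median(T,0).round(4),'mid',((np.percentile(T,1,0)+np.percentile(T,99,0))/2).round(4))
E
```

```text
0.0726
blue [417.8371134  183.71443299] [401 166  35  36 970] median [ 0.5349 -0.1912  0.1092] mid [ 0.5381 -0.1922  0.1085]
blue [377.76363636 186.74652406] [362 169  33  36 935] median [ 0.5285 -0.1164  0.109 ] mid [ 0.5317 -0.1166  0.1083]
brass [ 61.71461717 119.32482599] [  0 108 144  35 431] median [0.6655 0.5159 0.0982] mid [0.6493 0.4818 0.0984]
brass [612.91666667 152.13095238] [596 122  44  65 420] median [ 0.62   -0.6205  0.0156] mid [ 0.6167 -0.6354  0.0155]
brass [337.83585096 189.68378651] [322 172  33  36 993] median [ 0.5224 -0.0421  0.1087] mid [ 0.5245 -0.0419  0.1083]
```

View pics/crop.png

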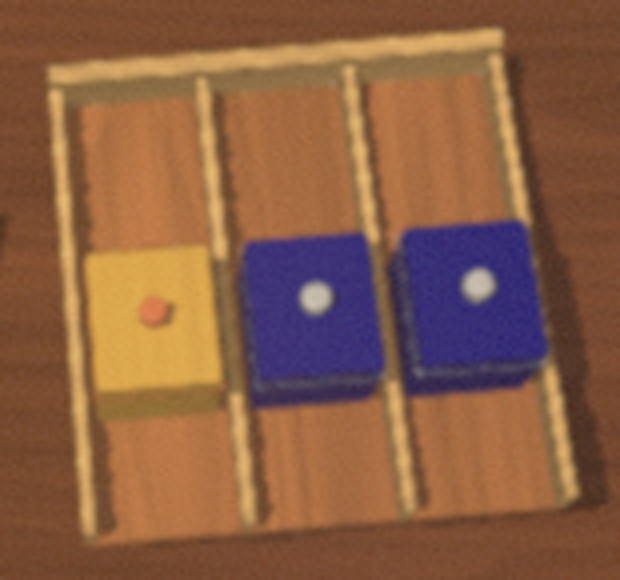

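The crop confirms it: the brass tin is on the left, with blue in the middle and right lanes. Knobs sit at crop pixels (152,312), (316,297) and (479,285). The stop's front top edge runs (52,84) to (503,47), and the strip ends are at the bottom. Next I compute the rack pose from these.

Run:
```python
from h import *
f=lambda a:(np.array(a,float)+.5)/4-.5+[300,110]
k=onz('top',f([(152,312),(316,297),(479,285)]),.114)
s=onz('top',f([(52,84),(203,76),(349,65),(503,47)]),.0512)
# strip top mid-lines: (near low end, upper end)
lo=onz('top',f([(58,100),(205,90),(350,78),(496,65)]),.0455)
hi=onz('top',f([(90,520),(248,508),(407,497),(569,487)]),.0945)
print('knobs',k.round(4).tolist());print('stop',s.round(4).tolist());print(lo.round(4).tolist(),hi.round(4).tolist())
v=lo-hi; y1=np.arctan2(v[:,1],v[:,0]); dy=k[0]-k[2]; ds=s[0]-s[3]
print('yaw strips',y1,'knobs',np.arctan2(-dy[0],dy[1]),'stop',np.arctan2(-ds[0],ds[1]),np.linalg.norm(v[:,:2],axis=1),np.hypot(*dy[:2]))
yaw=(y1.mean()+np.arctan2(-dy[0],dy[1])+np.arctan2(-ds[0],ds[1]))/3
X=np.array([np.cos(yaw),np.sin(yaw)]);Y=np.array([-X[1],X[0]])
print('yaw',yaw)
print('origin x est: knobs',k[:,:2]@X+.0177,'stop',s[:,:2]@X-.1118)
print('origin y est: knobs',k[:,:2]@Y-[.076,0,-.076],'strips',(lo[:,:2]@Y-[.114,.038,-.038,-.114]),(hi[:,:2]@Y-[.114,.038,-.038,-.114]))
```

```text
knobs [[0.5277, -0.0412, 0.114], [0.5355, -0.1178, 0.114], [0.5419, -0.1938, 0.114]]
stop [[0.6525, 0.0088, 0.0512], [0.6572, -0.0686, 0.0512], [0.6635, -0.1433, 0.0512], [0.6735, -0.2221, 0.0512]]
[[0.6456, 0.0058, 0.0455], [0.6513, -0.07, 0.0455], [0.6582, -0.1447, 0.0455], [0.6656, -0.2198, 0.0455]] [[0.4304, -0.0131, 0.0945], [0.437, -0.0879, 0.0945], [0.443, -0.1631, 0.0945], [0.4486, -0.2395, 0.0945]]
yaw strips [0.08770661 0.08329707 0.08522214 0.0906787 ] knobs 0.09241601867163592 stop 0.09061380763294746 [0.21594332 0.2151282  0.21597128 0.2178978 ] 0.15323967867522773
yaw 0.08991865133158412
origin x est: knobs [0.53959862 0.54047432 0.53998131] stop [0.53885432 0.53660242 0.53614622 0.5390155 ]
origin y est: knobs [-0.16446339 -0.16543843 -0.16570259] strips [-0.16621119 -0.16623617 -0.165198   -0.1646343 ] [-0.16573352 -0.16481169 -0.16418369 -0.16479992]
```

```bash
cat >> h.py <<'E'
from scipy.spatial.transform import Rotation as Rn
yaw=.0885;X=np.array([np.cos(yaw),np.sin(yaw),0]);Y=np.array([-X[1],X[0],0]);Z=np.array([0,0,1.])
O=.539*X-.1652*Y; a=np.radians(13)
up=-np.cos(a)*X+np.sin(a)*Z; n=np.sin(a)*X+np.cos(a)*Z; foot=O+.105*X+.022*Z
def tcp(s,y,h): return foot+s*up+y*Y+(h+.0726)*n   # fingertips h above floor
def quat(sg):
    z=-n;y=sg*Y
    q=Rn.from_matrix(np.c_[np.cross(y,z),y,z]).as_quat(); return q[[3,0,1,2]]
E
python3 - <<'E'
from h import *
from cell import env,kin
s=env.get_state();print(s['orientation'],s['tcp_pos'],s['time'])
for sg in(1,-1):
    for t in((.205,0,.14),(.205,0,.018),(.075,0,.018),(.205,-.076,.14),(.205,-.076,.018),(.075,-.076,.018)):
        q=kin.inverse_kinematics(tcp(*t),quat(sg));print(sg,t,None if q is None else np.round(q,2))
E
```

```text
[-5.01204201e-05  1.36454227e-01  9.90646045e-01 -8.09338483e-04] [0.18239447 0.64946379 0.3030187 ] 0.1
1 (0.205, 0, 0.14) [-0.44  0.41  0.7   1.87 -0.2   1.17  2.  ]
1 (0.205, 0, 0.018) [-0.3   0.52  0.52  2.01 -0.24  0.9   2.02]
1 (0.075, 0, 0.018) [-0.22  0.71  0.42  1.72 -0.26  1.    1.96]
1 (0.205, -0.076, 0.14) [-0.37  0.5   0.81  1.82 -0.26  1.19  2.2 ]
1 (0.205, -0.076, 0.018) [-0.24  0.59  0.63  1.95 -0.3   0.93  2.22]
1 (0.075, -0.076, 0.018) [-0.13  0.75  0.46  1.66 -0.27  1.02  2.08]
-1 (0.205, 0, 0.14) [-0.71  0.61  1.16  1.89 -0.47  1.24 -0.84]
-1 (0.205, 0, 0.018) [-0.65  0.78  1.09  2.03 -0.68  1.04 -0.67]
-1 (0.075, 0, 0.018) [-0.41  0.8   0.72  1.73 -0.5   1.05 -0.97]
-1 (0.205, -0.076, 0.14) [-0.48  0.58  1.01  1.82 -0.38  1.22 -0.82]
-1 (0.205, -0.076, 0.018) [-0.53  0.87  1.15  1.97 -0.74  1.1  -0.49]
-1 (0.075, -0.076, 0.018) [-0.31  0.85  0.77  1.68 -0.53  1.08 -0.85]
```

Run:
```python
from h import *
from cell import env,camera
d=np.load('top0.npz')['d']
v,u=np.mgrid[100:310,0:165].reshape(2,-1);o,r=ray('top',np.c_[u,v]);P=o+r*d[v,u][:,None]
print('tray max z',P[:,2].max(),P[P[:,2].argmax()])
Q=quat(-1)
env.grip(0.0)
p=np.array(env.get_state()['tcp_pos']); 
if P[:,2].max()>.17: env.movel([p[0],p[1],.42],.25)
env.reach(tcp(.205,0,.17),Q)
env.movel(tcp(.205,0,.10),.15)
print('F',env.get_state()['force'].round(1) if hasattr(env.get_state()['force'],'round') else env.get_state()['force'])
print('desc',env.movel(tcp(.205,0,.018),.08,stop_force=6))
s=env.get_state();print(s['time'],s['force'],s['opening'],np.array(s['tcp_pos'])-tcp(.205,0,.018))
im,_=camera('side');cv2.imwrite('pics/s1.png',cv2.resize(im[100:260,200:410],None,fx=3,fy=3))
```

```text
tray max z 0.8881866878264023 [ 0.43691617 -0.01633593  0.88818669]
F [ 0.5 -0.   0.3]
desc False
6.2333 [ 0.01798263  0.23463641 -0.08227729] 0.00014594830930205266 [ 0.00037727 -0.00011116  0.00037338]
```

View pics/s1.png

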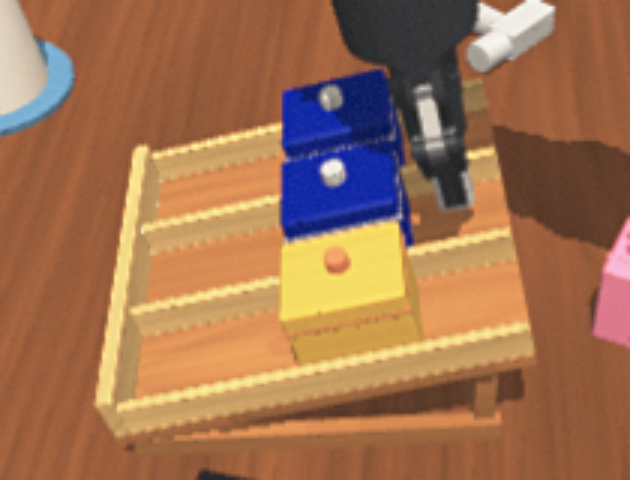

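The closed fingers (tip at crop (455,200)) stand in the middle lane uphill of the middle blue tin, clear of the floor and the brass tin. Now I push both tins.

Run:
```python
from h import *
from cell import env,camera
def push(y):
    print('hit',env.movel(tcp(.075,y,.018),.06,stop_force=8))
    s=env.get_state();t=np.array(s['tcp_pos']);print('s',(t-foot)@up,'F',np.round(s['force'],1),s['time'])
    env.movel(tcp((t-foot)@up+.03,y,.018),.15)
    env.movel(tcp(.14,y,.11),.2)
push(0)
env.movel(tcp(.205,-.076,.11),.2)
print('desc',env.movel(tcp(.205,-.076,.018),.1,stop_force=6))
push(-.076)
env.movel(tcp(.205,-.076,.2),.2)
print(env.get_state()['time'])
im,d=camera('top');cv2.imwrite('pics/t2.png',cv2.resize(im[110:255,300:455],None,fx=4,fy=4))
im,_=camera('side');cv2.imwrite('pics/s2.png',cv2.resize(im[100:260,200:410],None,fx=3,fy=3))
```

```text
hit True
s 0.0790207012168256 F [0.3 0.4 4.1] 8.2167
desc False
hit True
s 0.07870869929301054 F [-0.2  1.9  5.4] 12.8583
14.55
```

View pics/t2.png

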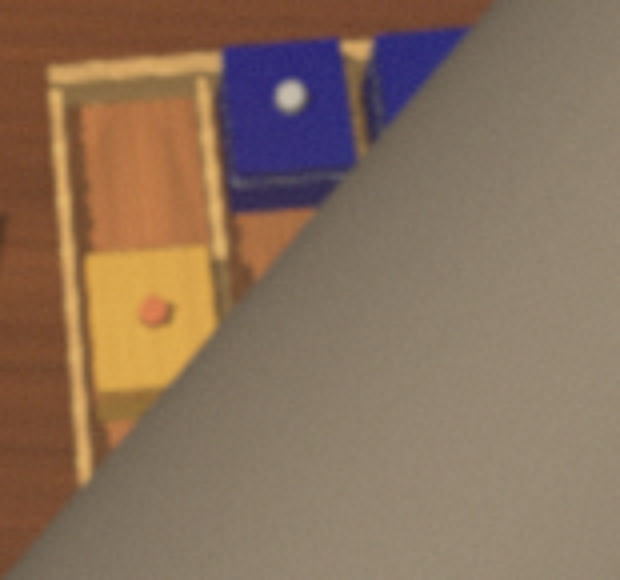

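View pics/s2.png

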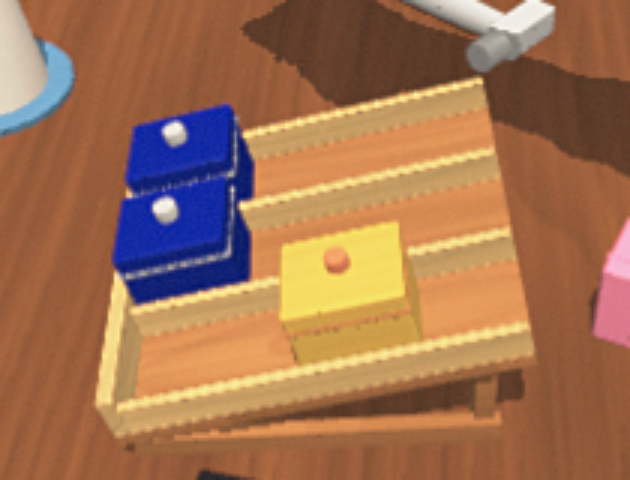

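Both tins appear to be down against the stop and lying flat, with knobs at side-crop (165,210) and (175,134). The brass tin's knob is unmoved at (336,260). I check the numbers, then hand in.

Run:
```python
from h import *
from cell import env,job
A=np.c_[X,Y,Z]
g=lambda a:(np.array(a,float)+.5)/3-.5+[200,100]
r=(onz('side',g([(165,210),(175,134)]),.0893)-O)@A
r2=(onz('top',(np.array([(290,97.)])+.5)/4-.5+[300,110],.0893)-O)@A
b=(onz('side',g([(336,260)]),.114)-O)@A
print('knob x side',r.round(4).tolist(),'top',r2.round(4).tolist(),'expect .0846; brass ref (expect -.0177)',b.round(4).tolist())
ok=all(abs(r[:,0]-.0846)<.007)
if ok: env.dwell(.5); print(job.job_done())
```

```text
knob x side [[0.0879, -0.0002, 0.0893], [0.0875, -0.076, 0.0893]] top [[0.0859, 0.0006, 0.0893]] expect .0846; brass ref (expect -.0177) [[-0.015, 0.0767, 0.114]]
the job is handed in; nothing more can be done
None
```

Both blue tins were slid down their lanes to rest against the stop (knobs measured within about 3 mm of the home position), the brass tin was left in place, and the job is handed in; no verdict was returned.

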